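Lid the spares carousel with a sprung press

TASK

Close up the spares carousel: put every loose lid lying on the bench on the cup of its own shape and size, turn the carousel by its knob to bring each of those cups under the press, and push every lid fully home with the press arm, not with the gripper. The arm is strongly sprung, so after each pressing ease it back up slowly under control instead of letting it snap, and leave it fully raised. Leave the other things on the bench alone.

Things in the scene. Friction and masses are not known exactly. Their poses are not given: they have to be found in the camera images.
- station: Fixed square plywood foot plate 300 x 300 x 10 mm carrying carousel and press; origin at its underside centre, on the carousel's axis; z up. In its frame the press point is at (0, 100) mm and the press pivot at (130, 100) mm, so the press arm runs along its -x direction over the +y side of the carousel
- carousel (a joint): Angle of the grey carousel disc (280 mm diameter, top 24 mm above the bench; four fixed open aluminium cups 32 mm high on a circle of 100 mm radius, 90 deg apart), rad, counter-clockwise from above about the station's z; 0 when the round cup lies on the station's +x; stops at -6.6 and 6.6; starts within -3.2 to 3.2. Friction of about 0.15 N m holds it where it is left
- knob (a point): Middle of the black bar knob on the carousel's axis, 75 mm above the bench: a bar 50 mm long (along this frame's x, turns with the carousel), 16 mm wide (y), 30 mm high (top 90 mm above the bench); pinch it across its width from above and turn
- press (a joint): Angle of the press arm, rad: 0 is fully raised (tilted up 0.5 rad), grows as the paddle is pushed down, level at 0.5, stop at 0.58. A strong return spring with hardly any damping: the paddle alone takes about 3 N at the top and 8 N at the bottom, and about 8 N more while a lid is going in. Let go, it snaps up at once
- pivot (a point): Hinge axis of the press arm (level, along the station's y), 88 mm above the bench
- paddle (a point): Centre of the top face of the black paddle (40 x 40 mm) at the free end of the press arm: 230 mm from the pivot along the arm (toward the station's -x) and 11 mm above the arm's centre line; moves on the arc about the pivot. Push it down with closed fingertips. Raised it is about 208 mm above the bench, level 99 mm
- pad (a point): Lowest point of the rounded rubber pad under the press arm, 130 mm from the pivot, 22 mm below the arm's centre line; with the arm level it is at the press point, 66 mm above the bench, which is the top of a lid that is fully home. The arm is 22 mm wide; lids and grippers cannot be set down under it, but lidded cups turn through beneath it when it is raised
- press_point (a point): The point straight under the pad at the height of the cup rims (56 mm above the bench), fixed to the station: turn a cup until its mouth centre is here to press it
- cup_round: Cup of the carousel, round mouth, inner diameter 54, outer 60 mm; the cup lies on the knob frame's +x direction. Origin: centre of the mouth at rim height, 56 mm above the bench; z up. A tight rubber seal fills the mouth 5 mm below the rim: a lid set on it stands proud; 14 N pushes both 7 mm farther, where they stay
- cup_small: Cup of the carousel, small round mouth, inner diameter 36, outer 42 mm, on the knob frame's -y direction. Origin: centre of the mouth at rim height, 56 mm above the bench; z up. A tight rubber seal fills the mouth 5 mm below the rim: a lid set on it stands proud; 14 N pushes both 7 mm farther, where they stay
- cup_square: Cup of the carousel, square mouth, inner 44 x 44, outer 50 x 50 mm, on the knob frame's +y direction; sides along this frame's x and y. Origin: centre of the mouth at rim height, 56 mm above the bench; z up. A tight rubber seal fills the mouth 5 mm below the rim: a lid set on it stands proud; 14 N pushes both 7 mm farther, where they stay
- cup_hex: Cup of the carousel, hexagonal mouth, inner 44, outer 50 mm across flats, on the knob frame's -x direction; one pair of flats faces this frame's +y and -y. Origin: centre of the mouth at rim height, 56 mm above the bench; z up. A tight rubber seal fills the mouth 5 mm below the rim: a lid set on it stands proud; 14 N pushes both 7 mm farther, where they stay
- lid_round: Loose white push-fit lid, round, flange 58 mm diameter, plug 50 mm diameter; plug 12 mm deep below a flange 10 mm thick; origin: centre of the plug's underside; lies plug down; 40 g; may be absent. Set in its cup its origin is 5 mm below the rim, fully home 12 mm
- lid_small: Loose white push-fit lid, small and round, flange 40 mm diameter, plug 32 mm diameter; plug 12 mm deep below a flange 10 mm thick; origin: centre of the plug's underside; lies plug down; 40 g; may be absent. Set in its cup its origin is 5 mm below the rim, fully home 12 mm
- lid_square: Loose white push-fit lid, square, flange 48 x 48 mm, plug 40 x 40 mm, sides square to its x and y axes; plug 12 mm deep below a flange 10 mm thick; origin: centre of the plug's underside; lies plug down; 40 g; may be absent. Set in its cup its origin is 5 mm below the rim, fully home 12 mm
- lid_hex: Loose white push-fit lid, regular hexagon, flange 48 mm across flats, plug 40 mm; one pair of flats faces +y and -y; plug 12 mm deep below a flange 10 mm thick; origin: centre of the plug's underside; lies plug down; 40 g; may be absent. Set in its cup its origin is 5 mm below the rim, fully home 12 mm
- screwdriver: Bystander: stubby red screwdriver, 110 mm long, lying
- ratchet: Bystander: black ratchet, 170 mm long, 16 mm high, lying; origin at its underside
- dish: Bystander: white ceramic dish of washers, 90 mm diameter, 24 mm high; origin under its centre
- fusebox: Bystander: clip-lidded fuse box, 79 x 114 x 48 mm; origin under its centre
Not all that is in view belongs to the job. Leave any black look-alike of the lid_hex alone. Leave any brown look-alike of the lid_small alone.

How it is judged:
By the outcome, as a careful person would: the job done as asked, in the order asked, and still so for the second after the job is handed in, with the robot touching nothing.
Of lid_round, lid_small, lid_square, lid_hex only 2 to 3 are there at a start; the rules pass over those that are not, and their reading is None.
At some moment in a run one of lid_round, lid_small, lid_square, lid_hex may be knocked a few centimetres aside while the robot is not near it.
It also fails if it takes over 210 s, if anything falls off the work surface, if the arm or the gripper's body presses on something with over 40 N, if the wrist force passes 120 N, or if a joint passes its speed limit or range.

ROBOT

A 6-joint arm with a two-finger parallel gripper is mounted at the origin on the work surface. World frame = base frame: x ahead of the robot, y to its left, z up, the work surface at z = 0. Lengths are in m, angles in rad, forces in N, time in s.
With the tool pointing down it reaches from about 0.35 to 0.775 m from the base axis. Payload 7.3 kg.
Tool frame: the origin (TCP) lies midway between the tips of the shut fingers; the grasp point (between the pads) lies 19 mm behind it; z points along the fingers, y is the line along which they close (so a half turn about z gives the same grasp; the last joint's range is limited). The gripper opens to 92 mm and grips with 3 to 60 N. Pads are 19 mm wide; open, the fingers measure 130 mm over their backs; the gripper's body (75 mm by 190 mm) begins 47 mm behind the grasp point.
Start: joints at [-1.381, 0.342, 1.524, -0, 1.275, -0.146], TCP at [0.173, -0.496, 0.227] pointing down, gripper open.
Joint ranges: [-2.53, 2.53], [-0.77, 2.02], [0.04, 2.7], [-1, 4.14], [0.28, 2.66], [-3.11, 3.11]. Speed limits (rad/s): [2.57, 2.57, 3.14, 3.14, 3.14, 3.14].

INTERFACE

Orientations are given as [roll, pitch, yaw] about the fixed x, y, z axes, in that order (R = Rz(yaw) Ry(pitch) Rx(roll)).
In Python, from cell import monitor, vision, workorder gives the robot as it stands.
- The arm moves only by the tool move_arm, never from a script. Its argument "rows" is a list of rows, each a list of 5 numbers: the shift along the world's x, y, z in mm, then the turn about the world's z in rad, then the closure, from -1 (fully open) to 1 (shut). A call has 1 to 12 rows; each row shifts and turns the commanded pose from where the row before left it; what a row does not reach is not made up. A row lasts 1/10 s, in which the tool goes at most 50 mm and 8.59 degrees, less where a joint would pass 70% of its speed; a pose out of reach is approached as far as the arm can. A call is refused whole if a number of a shift passes 50 or a number of a turn 0.15, either way. A call with a gripper value outside its range is refused whole. The fingers move at their own pace and stop on an object; "newtons" is the grip in N (left out, the last holds). Time passes only in rows, so rows that do not move let the fingers close. It gives the time, the measured TCP pose, the force, the opening and the grip force at its end, in the units of the state.
- monitor.observe(): the state, without advancing time (a new reading comes with each control period).
- vision.read_camera(name): name is "scene" or "top" or "wrist"; returns the picture (480x640x3 uint8, red, green, blue); there is no depth.
- vision.get_calibration(name): a dict with "K" (3x3 intrinsics, pixels), "k1" (the pictures are not rectified: a ray, as slopes to the right and down, at radius r is drawn at 1 + k1 r^2 times it, then the intrinsics apply), "T" (4x4, takes a point from camera to world coordinates); the wrist camera has in their place "mount" (4x4, takes a point from camera to tool coordinates, whose origin is the TCP and whose axes are the flange's). Camera axes: x right, y up, looking along -z (the intrinsics and any distortion apply to the point x, -y, -z); pixel columns grow to the right and rows downward; lengths in m; the calibration is good to about 2 mm. A picture is of the moment at which its call begins: read the wrist's pose just before it. get_calibration takes no time and is no camera call.
- workorder.hand_in(): hands the job in; it is judged then, once.
The state is a dict: "time": time; "qpos": joint angles; "qvel": joint speeds; "joint_efforts": joint torques, N m; "tool_pos": TCP position; "tool_rot": TCP orientation; "contact_force": force on the tool from outside, world axes, zero at the start; "torque": the same for the moment, N m; "opening": finger opening in m; "grip_force": force on a finger pad.
Only numpy, scipy, OpenCV 4.12 (cv2) and the standard library are available. Lean on these libraries where they do the work, as an engineer would, in place of code of your own. Each camera call takes 0.05 s, during which the arm holds its last target. There are 200 camera calls.

## Working session

There is one attempt and no reset: what is moved stays moved. The work goes in short steps, Python scripts to look and compute and a tool call to move; the robot and the scene stay as the last step left them, time stands still between calls to the robot, and variables do not carry over. Pictures are saved under pics/ and viewed, at most 14 in all, crops included, and the job is handed in when it is done.

Besides the shell and the picture viewer there is one more tool, called by a JSON object that holds its "api" and its "payload", one argument or row to a line. move_arm: Moves the arm, as the interface text tells. Its arguments: {"type":"object","properties":{"rows":{"type":"array","items":{"type":"array","items":{"type":"number"}}},"newtons":{"type":"number"}},"required":["rows"]}

```bash
ls; mkdir -p pics; cat > h.py <<'E'
import numpy as np, cv2
from cell import monitor, vision, workorder
from scipy.spatial.transform import Rotation as Ro
def cam(name):
    c=vision.get_calibration(name)
    K=np.array(c["K"]);k1=c["k1"]
    if "T" in c: T=np.array(c["T"])
    else:
        s=monitor.observe();W=np.eye(4);W[:3,:3]=Ro.from_euler('xyz',s["tool_rot"]).as_matrix();W[:3,3]=s["tool_pos"];T=W@np.array(c["mount"])
    return K,k1,T
def ray(C,uv):
    K,k1,T=C
    d=np.linalg.inv(K)@[uv[0],uv[1],1];p=d[:2]/d[2];q=p.copy()
    for _ in range(30): q=p/(1+k1*(q@q))
    v=T[:3,:3]@np.array([q[0],-q[1],-1.]);return T[:3,3],v
def onz(C,uv,z):
    o,v=ray(C,uv);return (o+v*(z-o[2])/v[2])[:2]
def proj(C,P):
    K,k1,T=C
    p=np.linalg.inv(T)@np.append(P,1);x=np.array([p[0],-p[1]])/-p[2]
    x=x*(1+k1*(x@x));return (K@np.append(x,1))[:2]
def shot(name,f=None):
    C=cam(name);im=np.array(vision.read_camera(name))
    if f: cv2.imwrite(f"pics/{f}.png",im[:,:,::-1])
    return C,im
E
python3 - <<'E'
from h import *
for n in("top","scene"):
    C,im=shot(n,n+"0");print(n,C[0][0],C[1],C[2].round(3).tolist())
s=monitor.observe();print(s)
E
```

```text
pics
top [451.89922497   0.         325.49793542] -0.013919610284832271 [[0.007, 0.997, -0.082, 0.508], [-1.0, 0.007, 0.002, 0.016], [0.003, 0.082, 0.997, 1.313], [0.0, 0.0, 0.0, 1.0]]
scene [499.34270281   0.         321.82039354] -0.11769477980800798 [[0.699, -0.487, 0.524, 1.226], [0.716, 0.471, -0.516, -0.619], [0.004, 0.736, 0.677, 0.966], [0.0, 0.0, 0.0, 1.0]]
{'time': 0.1, 'qpos': array([-1.38103710e+00,  3.42642472e-01,  1.52486693e+00,  1.68484743e-05,
        1.27537637e+00, -1.46003973e-01]), 'qvel': array([ 3.39559499e-04, -1.61051293e-03, -1.52613502e-03, -4.60019934e-04,
        9.27818392e-04,  2.72547889e-06]), 'joint_efforts': array([ 1.63403183e-03, -4.32004952e+01, -2.44694245e+01,  7.19166943e-02,
        5.26420923e-02, -5.08336950e-05]), 'tool_pos': array([ 0.17294324, -0.49534788,  0.22613898]), 'tool_rot': array([-3.14031564e+00, -2.04071279e-04,  3.35758153e-01]), 'contact_force': array([-0.17895964, -1.24113367, -0.73211946]), 'torque': array([ 0.01836197, -0.03849974, -0.00293531]), 'grip_force': 0.0, 'opening': 0.09183612367482223}
```

View pics/top0.png

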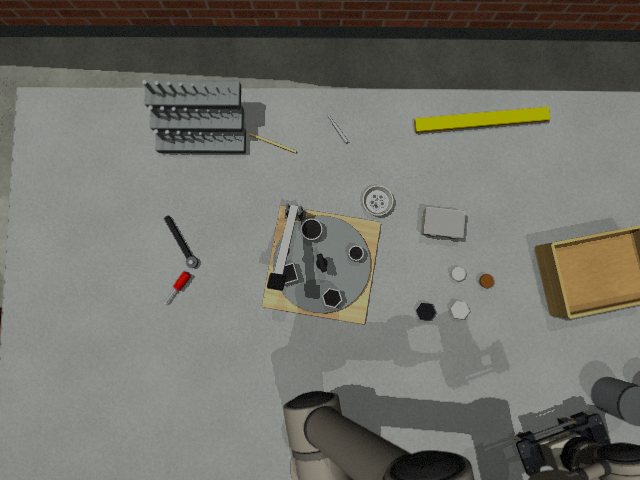

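View pics/scene0.png

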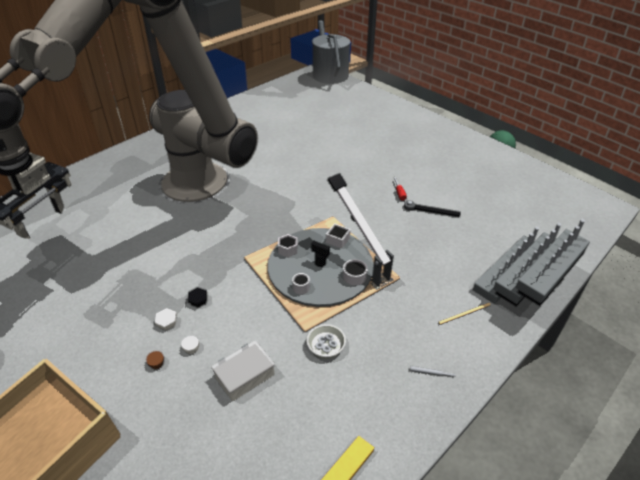

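The top view shows two white lids: small round at (458,273) and hex at (459,310). The black hex at (426,311) and brown disc at (486,281) are look-alikes. The carousel is centred at (322,263), with round (312,230), small (356,254), hex (333,297) and square (290,274) cups. The press arm runs from (293,210) to the paddle at (276,282). The scene view confirms this layout.

```bash
python3 - <<'E'
from h import *
C,im=shot("top"); C2,im2=shot("scene")
def lids(C,im,box,z=.022):
    x0,y0,x1,y1=box;m=np.zeros(im.shape[:2],np.uint8);g=im.min(2)
    m[y0:y1,x0:x1]=(g[y0:y1,x0:x1]>205)*255
    for c in cv2.findContours(m,cv2.RETR_EXTERNAL,cv2.CHAIN_APPROX_NONE)[0]:
        if cv2.contourArea(c)<60: continue
        M=cv2.moments(c);uv=(M['m10']/M['m00'],M['m01']/M['m00'])
        P=np.array([onz(C,p[0],z) for p in c]);print(np.round(uv,1),cv2.contourArea(c),onz(C,uv,z).round(4),"size",np.ptp(P,axis=0).round(3))
print(im[310,459],im[273,458],im[290,440],im2[319,165])
lids(C,im,(400,250,500,330)); lids(C2,im2,(140,290,210,360))
print("plate",[onz(C,p,.01).round(3).tolist() for p in[(281,205),(381,221),(365,323),(263,307)]])
for n,p in dict(round=(312,230),small=(356,254),hex=(333,297),square=(290,274)).items(): print(n,onz(C,p,.056).round(3))
print("pivot..paddle",onz(C,(293,211),.088).round(3),onz(C,(276,282),.208).round(3))
print(cam("wrist")[0],vision.get_calibration("wrist"))
E
```

```text
[165 166 162] [165 165 162] [142 146 140] [225 225 225]
[189.4 342.1] 151.0 [ 0.544  -0.3706] size [0.037 0.035]
[165.  316.7] 214.0 [ 0.4415 -0.3726] size [0.046 0.047]
plate [[0.739, 0.143], [0.694, -0.148], [0.4, -0.102], [0.443, 0.19]]
round [0.66  0.051]
small [ 0.594 -0.072]
hex [ 0.474 -0.009]
square [0.537 0.111]
pivot..paddle [0.709 0.103] [0.514 0.133]
[[339.9724226    0.         320.14166108]
 [  0.         339.9724226  241.48051746]
 [  0.           0.           1.        ]] {'K': array([[339.9724226 ,   0.        , 320.14166108],
       [  0.        , 339.9724226 , 241.48051746],
       [  0.        ,   0.        ,   1.        ]]), 'k1': -0.043290858980072795, 'mount': array([[-1.27192389e-05,  9.62089055e-01,  2.72735495e-01,
         7.28441089e-02],
       [ 9.99999755e-01, -1.78684968e-04,  6.76956580e-04,
         2.17544597e-04],
       [ 7.00026249e-04,  2.72735437e-01, -9.62088817e-01,
        -1.57190370e-01],
       [ 0.00000000e+00,  0.00000000e+00,  0.00000000e+00,
         1.00000000e+00]])}
```

{"api": "move_arm", "payload": {
  "rows": [
    [40, 18, 0, 0, -1],
    [40, 18, 0, 0, -1],
    [40, 18, 0, 0, -1],
    [40, 18, 0, 0, -1],
    [40, 18, 0, 0, -1],
    [40, 18, 0, 0, -1],
    [40, 16, 0, 0, -1],
    [20, 0, 0, 0, -1],
    [0, 0, 0, 0, -1]
  ]
}}

```text
time: 1.1
tool_pos: [0.4753, -0.3706, 0.226]
tool_rot: [-3.141, -0.0, 0.339]
contact_force: [-0.6, 0.6, -0.8]
opening: 0.0917
grip_force: 0.0
```

```bash
cat >> h.py <<'E'
def lids(C,im,z=.022,thr=150,amin=300,amax=20000,roi=None):
    hsv=cv2.cvtColor(im,cv2.COLOR_RGB2HSV);m=((hsv[:,:,2]>thr)&(hsv[:,:,1]<40)).astype(np.uint8)*255
    m=cv2.morphologyEx(m,cv2.MORPH_OPEN,np.ones((3,3)))
    for c in cv2.findContours(m,cv2.RETR_EXTERNAL,cv2.CHAIN_APPROX_NONE)[0]:
        a=cv2.contourArea(c)
        if not amin<a<amax: continue
        P=np.array([onz(C,p[0],z) for p in c]).astype(np.float32)
        Q=(P*1e4).astype(np.float32);M=cv2.moments(cv2.convexHull(Q));ctr=np.array([M['m10'],M['m01']])/M['m00']/1e4
        d=P-ctr;th=np.arctan2(d[:,1],d[:,0]);r=np.hypot(*d.T)
        o=np.argsort(th);
        g=np.linspace(-np.pi,np.pi,720,endpoint=False);rr=np.interp(g,th[o],r[o],period=2*np.pi)
        k6=np.sum(rr*np.exp(6j*g));  # corners at angle arg/6
        print("uv",c[:,0].mean(0).round(1),"area",a,"ctr",ctr.round(4),"size",np.ptp(P,axis=0).round(4),"rmin/max",np.percentile(r,[5,95]).round(4),"hexcorner",(-np.angle(k6)/6).round(3) if 1 else 0, "amp",(2*abs(k6)/720).round(4))
E
python3 - <<'E'
from h import *
C,im=shot("wrist","w1");s=monitor.observe();print(s["tool_pos"].round(4),s["tool_rot"].round(3),s["opening"])
lids(C,im)
E
```

```text
[ 0.4736 -0.3711  0.226 ] [-3.141e+00  1.000e-03  3.380e-01] 0.09152123827372577
uv [309.6 245.6] area 1377.0 ctr [ 0.4386 -0.371 ] size [0.0485 0.0507] rmin/max [0.0224 0.0258] hexcorner -0.384 amp 0.0014
uv [340.6 154.8] area 1009.5 ctr [ 0.5419 -0.3693] size [0.0372 0.0373] rmin/max [0.0178 0.0188] hexcorner 0.388 amp 0.0
```

View pics/w1.png

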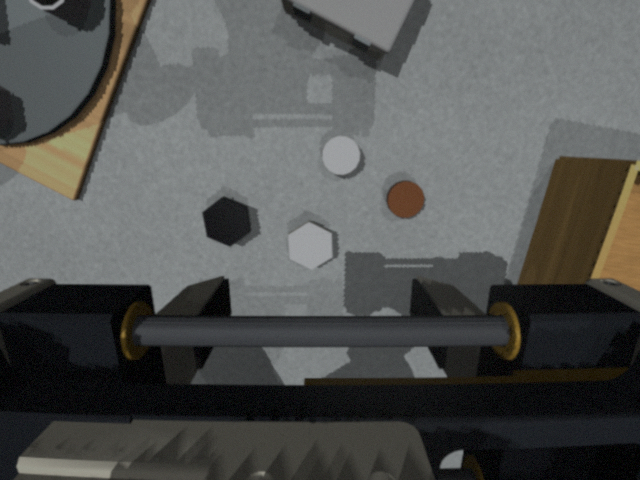

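The wrist view shows the hex lid at (310,246), the small lid at (341,155), the black hex at (228,221) and the brown disc at (405,200). The sizes match what was given. I'll approach the hex lid with the fingers partly closed so they clear the black one.

{"api": "move_arm", "payload": {
  "rows": [
    [-20, 0, -40, 0.046, -0.4],
    [-15, 0, -40, 0, -0.4],
    [0, 0, -40, 0, -0.4],
    [0, 0, -6, 0, -0.4],
    [0, 0, 0, 0, -0.4],
    [0, 0, 0, 0, -0.4]
  ]
}}

```text
time: 1.75
tool_pos: [0.4386, -0.373, 0.1028]
tool_rot: [3.138, -0.001, 0.381]
contact_force: [0.2, -0.1, -0.1]
opening: 0.0648
grip_force: 0.0
```

```bash
python3 - <<'E'
from h import *
C,im=shot("wrist","w2");s=monitor.observe();print(s["tool_pos"].round(4),s["tool_rot"].round(3),s["opening"])
lids(C,im)
E
```

```text
[ 0.4389 -0.3729  0.1031] [ 3.138e+00 -1.000e-03  3.820e-01] 0.064204317668992
uv [ 62.2 468.5] area 943.0 ctr [ 0.1432 -0.2235] size [0.0445 0.0861] rmin/max [0.0078 0.0471] hexcorner 0.211 amp 0.0049
uv [573.7 262.9] area 343.5 ctr [ 0.4999 -0.5577] size [0.025  0.0224] rmin/max [0.0032 0.0132] hexcorner 0.405 amp 0.0014
uv [316.8 243.2] area 2802.0 ctr [ 0.4421 -0.3694] size [0.0461 0.0525] rmin/max [0.0147 0.0261] hexcorner -0.381 amp 0.0008
uv [549.8 235.6] area 978.0 ctr [ 0.5103 -0.528 ] size [0.0525 0.0541] rmin/max [0.0046 0.0285] hexcorner -0.09 amp 0.0011
uv [372.9 106.4] area 2763.5 ctr [ 0.5423 -0.3692] size [0.0387 0.0388] rmin/max [0.0187 0.0194] hexcorner 0.08 amp 0.0
```

View pics/w2.png

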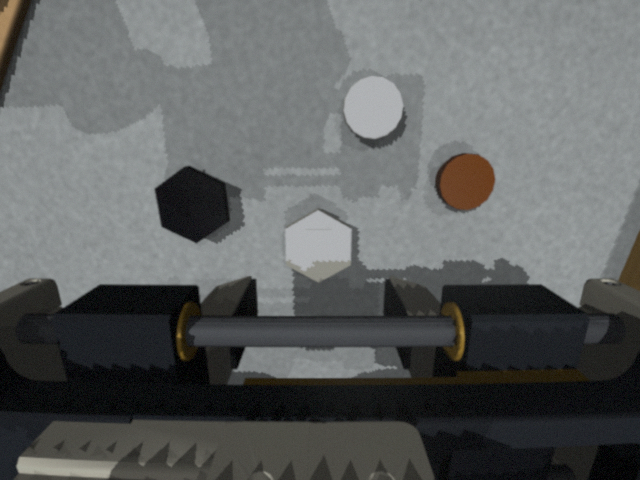

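The hex lid spans (285..352, 209..282), centred near (318.5,245.5). That agrees with the earlier estimate, so I'm descending to grip the flange high.

{"api": "move_arm", "payload": {
  "rows": [
    [0, 2, -40, 0, -0.4],
    [0, 0, -35, 0, -0.4],
    [0, 0, -18, 0, -0.4],
    [0, 0, 0, 0, -0.4],
    [0, 0, 0, 0, 0.4],
    [0, 0, 0, 0, 0.4],
    [0, 0, 0, 0, 0.4],
    [0, 0, 0, 0, 0.4],
    [0, 0, 0, 0, 0.4]
  ],
  "newtons": 15
}}

```text
time: 2.7
tool_pos: [0.439, -0.3707, 0.0097]
tool_rot: [3.138, -0.001, 0.382]
contact_force: [-1.4, 0.0, 6.3]
opening: 0.0478
grip_force: 15.0
```

{"api": "move_arm", "payload": {
  "rows": [
    [0, 0, 50, 0, 0.4],
    [0, 0, 50, 0, 0.4],
    [-2, 40, 50, -0.075, 0.4],
    [-2, 45, 0, 0, 0.4],
    [-3, 45, 0, 0, 0.4],
    [-3, 45, 0, 0, 0.4],
    [-3, 45, 0, 0, 0.4],
    [-3, 45, 0, 0, 0.4],
    [-3, 45, 0, 0, 0.4],
    [-3, 34, 0, 0, 0.4],
    [0, 0, 0, 0, 0.4],
    [0, 0, 0, 0, 0.4]
  ]
}}

```text
time: 3.9
tool_pos: [0.4167, -0.034, 0.1475]
tool_rot: [3.14, -0.001, 0.309]
contact_force: [-0.1, 0.3, -0.5]
opening: 0.0477
grip_force: 15.0
```

```bash
python3 - <<'E'
from h import *
C,im=shot("wrist","w3");s=monitor.observe();print(s["tool_pos"].round(4),s["tool_rot"].round(3),s["opening"],s["grip_force"])
for p in [(.474,-.009,.056),(.567,.021,.09),(.594,-.072,.056)]: print(proj(C,np.array(p)).round(1))
E
```

```text
[ 0.4169 -0.0347  0.1473] [ 3.14e+00 -1.00e-03  3.07e-01] 0.04786707664641711 14.999744296073914
[311. 161.]
[307.8 -15.9]
[457.5  13.9]
```

View pics/w3.png

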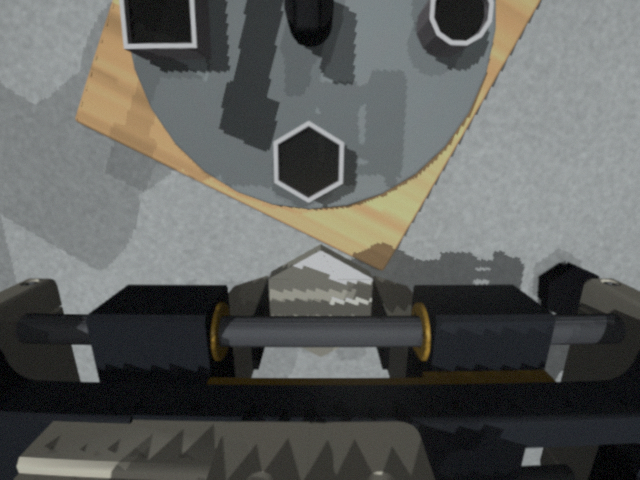

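The hex cup rim is centred near (309,161), with the knob at (309,20) and the small cup at (460,15). The near corner of the held lid shows at (321,247). Next I'm computing the cup pose and the lid's offset in the hand.

```bash
cat >> h.py <<'E'
def rim(C,im,box,z=.056,hexa=False,thr=150):
    x0,y0,x1,y1=box;g=im.min(2);m=np.zeros(g.shape,np.uint8)
    m[y0:y1,x0:x1]=(g[y0:y1,x0:x1]>thr)*255
    c=max(cv2.findContours(m,cv2.RETR_EXTERNAL,cv2.CHAIN_APPROX_NONE)[0],key=lambda c:cv2.contourArea(cv2.convexHull(c)))
    P=np.array([onz(C,p[0],z) for p in cv2.convexHull(c)]).astype(np.float32)*1e3
    M=cv2.moments(P);ctr=np.array([M['m10'],M['m01']])/M['m00']
    print("rim ctr mm",ctr.round(1),"circle",cv2.minEnclosingCircle(P)[1],"rect",cv2.minAreaRect(P))
E
python3 - <<'E'
from h import *
C=cam("wrist");im=cv2.imread("pics/w3.png")[:,:,::-1]
for t in(120,150,175):rim(C,im,(262,115,355,210),thr=t)
s=monitor.observe();T=np.eye(4);T[:3,:3]=Ro.from_euler('xyz',s["tool_rot"]).as_matrix();T[:3,3]=s["tool_pos"]
for x in(.0257,.0277,.0297):
    print(x,[proj(C,(T@[x,0,z,1])[:3]).round(1) for z in(-.0123,-.0023)])
print(im[130:140,309].tolist(),[int(im[r,321].min()) for r in range(236,262)])
E
```

```text
rim ctr mm [472.7  -8.2] circle 28.772911071777344 rect ((472.8264465332031, -8.204109191894531), (57.40263748168945, 50.37325668334961), 15.626943588256836)
rim ctr mm [472.7  -8.1] circle 28.01211929321289 rect ((472.834228515625, -8.078109741210938), (55.977230072021484, 49.44150161743164), 17.267621994018555)
rim ctr mm [472.6  -8.1] circle 27.34250831604004 rect ((472.64215087890625, -8.205429077148438), (54.43147659301758, 48.24028778076172), 76.70781707763672)
0.0257 [array([319.8, 254.5]), array([319.9, 248. ])]
0.0277 [array([319.8, 250.3]), array([319.9, 244. ])]
0.0297 [array([319.8, 246. ]), array([319.9, 239.9])]
[[34, 34, 34], [34, 30, 29], [32, 33, 32], [32, 34, 34], [33, 37, 37], [36, 36, 40], [34, 36, 34], [39, 39, 38], [35, 37, 37], [31, 34, 35]] [123, 120, 121, 113, 106, 114, 135, 140, 120, 86, 76, 74, 77, 78, 115, 158, 182, 182, 182, 183, 183, 184, 181, 182, 180, 184]
```

{"api": "move_arm", "payload": {
  "rows": [
    [28, 13, 0, 0, 0.4],
    [28, 13.5, 0, 0, 0.4],
    [0, 0, -30, 0, 0.4],
    [0, 0, -36, 0, 0.4],
    [0, 0, 0, 0, 0.4],
    [0, 0, 0, 0, 0.4]
  ]
}}

```text
time: 4.55
tool_pos: [0.4726, -0.009, 0.081]
tool_rot: [-3.141, 0.001, 0.305]
contact_force: [-0.2, -0.3, -0.6]
opening: 0.0477
grip_force: 15.0
```

{"api": "move_arm", "payload": {
  "rows": [
    [0, 1, -10, 0, 0.4],
    [0, 0, -5, 0, 0.4],
    [0, 0, -3, 0, 0.4],
    [0, 0, -2, 0, 0.4],
    [0, 0, 0, 0, 0.4],
    [0, 0, 0, 0, 0.4]
  ]
}}

```text
time: 5.15
tool_pos: [0.4727, -0.007, 0.061]
tool_rot: [3.141, -0.0, 0.307]
contact_force: [0.4, -0.2, 0.6]
opening: 0.0479
grip_force: 15.0
```

{"api": "move_arm", "payload": {
  "rows": [
    [0, 0, -0.5, 0, 0.4],
    [0, 0, 0, 0, -0.3],
    [0, 0, 0, 0, -0.3],
    [0, 0, 0, 0, -0.3],
    [0, 0, 40, 0, -0.3],
    [-20, -10, 45, 0, -0.3],
    [-40, -20, 30, 0, -0.3],
    [0, 0, 0, 0, -0.3],
    [0, 0, 0, 0, -0.3]
  ]
}}

```text
time: 6.05
tool_pos: [0.4156, -0.0358, 0.1735]
tool_rot: [3.14, -0.002, 0.306]
contact_force: [0.3, 0.0, -1.1]
opening: 0.0598
grip_force: 0.0
```

```bash
python3 - <<'E'
from h import *
C,im=shot("wrist","w4");s=monitor.observe();print(s["tool_pos"].round(4),s["tool_rot"].round(3))
shot("top","top1"); cv2.imwrite("pics/w4c.png",im[:260,100:540,::-1])
lids(C,im,z=.073)
E
```

```text
[ 0.4156 -0.0355  0.1727] [ 3.141e+00 -1.000e-03  3.060e-01]
uv [ 65.4 469.5] area 899.5 ctr [0.1026 0.1464] size [0.0416 0.1015] rmin/max [0.0071 0.0551] hexcorner 0.29 amp 0.0059
uv [305.9 158.7] area 3545.0 ctr [ 0.4726 -0.0069] size [0.0514 0.0523] rmin/max [0.0232 0.0265] hexcorner -0.301 amp 0.0014
uv [163.2  41.2] area 315.5 ctr [0.5248 0.1099] size [0.0336 0.0539] rmin/max [0.0128 0.0279] hexcorner -0.368 amp 0.0005
```

View pics/w4c.png

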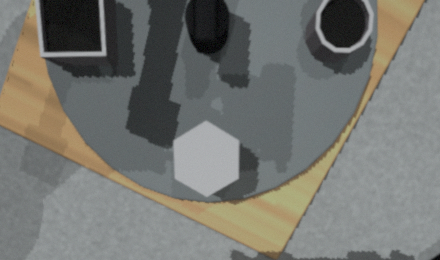

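The hex lid sits squarely on its cup at crop (207,158), and the small cup's rim is at crop (344,23). Now the small lid.

{"api": "move_arm", "payload": {
  "rows": [
    [10, -45, 0, 0, -0.3],
    [15, -45, 0, 0, -0.3],
    [16, -45, 0, 0, -0.3],
    [16, -45, 0, 0, -0.3],
    [16, -45, 0, 0, -0.3],
    [16, -45, 0, 0, -0.3],
    [16, -45, 0, 0, -0.3],
    [16, -20, -30, 0, -0.3],
    [0, 0, -40, 0, -0.3],
    [0, 0, 0, 0, -0.3],
    [0, 0, 0, 0, -0.3]
  ]
}}

```text
time: 7.25
tool_pos: [0.5363, -0.3695, 0.1012]
tool_rot: [-3.138, 0.002, 0.308]
contact_force: [0.0, -0.7, 0.6]
opening: 0.0602
grip_force: 0.0
```

```bash
python3 - <<'E'
from h import *
C,im=shot("wrist","w5");s=monitor.observe();print(s["tool_pos"].round(4),s["tool_rot"].round(3),s["opening"])
lids(C,im,amin=1500)
E
```

```text
[ 0.5371 -0.3701  0.1033] [ 3.142 -0.     0.308] 0.05989739243298344
uv [323.  239.3] area 1870.5 ctr [ 0.5436 -0.3687] size [0.0375 0.0384] rmin/max [0.013  0.0196] hexcorner -0.018 amp 0.0003
```

{"api": "move_arm", "payload": {
  "rows": [
    [5, 1, -40, 0, -0.3],
    [0, 0, -35, 0, -0.3],
    [0, 0, -18, 0, -0.3],
    [0, 0, 0, 0, -0.3],
    [0, 0, 0, 0, 0.4],
    [0, 0, 0, 0, 0.4],
    [0, 0, 0, 0, 0.4],
    [0, 0, 0, 0, 0.4],
    [0, 0, 0, 0, 0.4]
  ]
}}

```text
time: 8.2
tool_pos: [0.5424, -0.3702, 0.0121]
tool_rot: [3.139, -0.002, 0.307]
contact_force: [0.0, 0.6, 7.0]
opening: 0.0394
grip_force: 15.0
```

{"api": "move_arm", "payload": {
  "rows": [
    [0, 0, 50, 0, 0.4],
    [0, 0, 50, 0, 0.4],
    [0, 40, 50, 0, 0.4],
    [-1, 45, 0, 0, 0.4],
    [-1, 45, 0, 0, 0.4],
    [-1, 45, 0, 0, 0.4],
    [-1, 45, 0, 0, 0.4],
    [-1, 45, 0, 0, 0.4],
    [0, 15, 0, 0, 0.4],
    [0, 0, 0, 0, 0.4],
    [0, 0, 0, 0, 0.4]
  ]
}}

```text
time: 9.3
tool_pos: [0.5368, -0.099, 0.1493]
tool_rot: [3.14, -0.001, 0.307]
contact_force: [-0.0, -0.8, -0.1]
opening: 0.0392
grip_force: 15.0
```

```bash
python3 - <<'E'
from h import *
C,im=shot("wrist","w6");s=monitor.observe();print(s["tool_pos"].round(4),s["tool_rot"].round(3),s["opening"],s["grip_force"])
u=proj(C,np.array([.594,-.072,.056]));print(u)
a,b=u.astype(int)
for t in(120,150,175):rim(C,im,(a-40,b-40,a+40,b+40),thr=t)
E
```

```text
[ 0.5367 -0.0995  0.1492] [ 3.141 -0.     0.306] 0.03917378271657526 14.999844878911972
[308.18090319 160.08628965]
rim ctr mm [597.8 -73.3] circle 22.768146514892578 rect ((597.7615966796875, -73.39718627929688), (43.43230056762695, 43.4849853515625), 46.589439392089844)
rim ctr mm [597.4 -73.6] circle 21.617828369140625 rect ((597.4746704101562, -73.70148468017578), (41.2647590637207, 41.72405242919922), 17.561119079589844)
rim ctr mm [597.3 -73.6] circle 21.18195915222168 rect ((597.0875244140625, -73.5876235961914), (40.5930290222168, 40.93354797363281), 17.57587242126465)
```

View pics/w6.png

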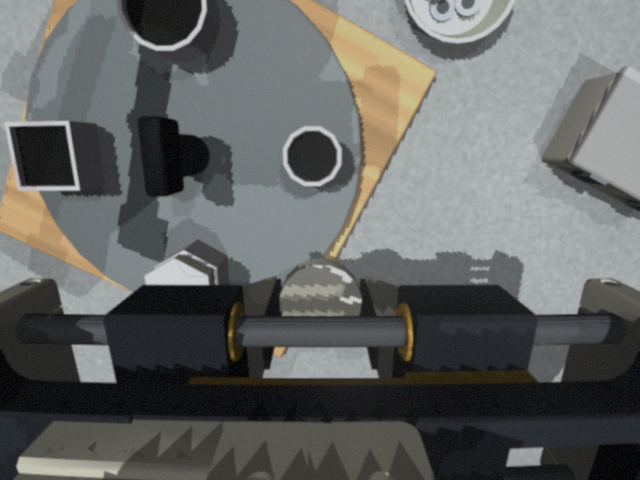

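The small cup's rim is at (312,156), the held round lid's front edge is at (320,258), and the bar knob is at (160,155).

```bash
python3 - <<'E'
from h import *
C=cam("wrist");im=cv2.imread("pics/w6.png")[:,:,::-1];s=monitor.observe()
T=np.eye(4);T[:3,:3]=Ro.from_euler('xyz',s["tool_rot"]).as_matrix();T[:3,3]=s["tool_pos"]
for x in(.018,.020,.022):print(x,[proj(C,(T@[x,0,z,1])[:3]).round(1) for z in(-.011,-.001)])
print([im[r,322].tolist() for r in range(252,280,1)])
E
python3 - <<'E'
import cv2;im=cv2.imread("pics/w6.png")[235:320,250:390];cv2.imwrite("pics/w6c.png",cv2.resize(im,None,fx=5,fy=5,interpolation=0))
E
```

```text
0.018 [array([319.9, 269.6]), array([319.9, 262.4])]
0.02 [array([319.9, 265.5]), array([319.9, 258.5])]
0.022 [array([319.9, 261.4]), array([319.9, 254.6])]
[[132, 139, 142], [121, 128, 132], [113, 118, 120], [95, 101, 101], [85, 87, 84], [91, 89, 82], [95, 92, 86], [100, 100, 95], [104, 102, 97], [103, 103, 98], [105, 104, 100], [103, 103, 97], [114, 113, 109], [148, 147, 145], [162, 163, 163], [150, 151, 147], [134, 135, 131], [121, 123, 115], [119, 119, 114], [118, 120, 113], [120, 120, 113], [119, 119, 112], [120, 118, 113], [118, 118, 110], [122, 121, 115], [118, 117, 111], [119, 121, 114], [119, 120, 112]]
```

View pics/w6c.png

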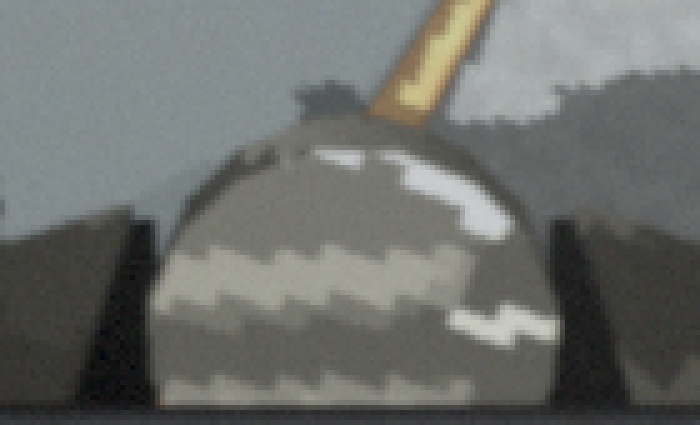

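The lid is centred in the hand to within 0.5 mm. Placing it now.

{"api": "move_arm", "payload": {
  "rows": [
    [30, 13, 0, 0, 0.4],
    [30.5, 13, 0, 0, 0.4],
    [0, 0, -30, 0, 0.4],
    [0, 0, -36, 0, 0.4],
    [0, 0, 0, 0, 0.4],
    [0, 0, 0, 0, 0.4]
  ]
}}

```text
time: 9.95
tool_pos: [0.5969, -0.0736, 0.083]
tool_rot: [-3.141, 0.001, 0.305]
contact_force: [0.2, -0.0, -0.9]
opening: 0.0393
grip_force: 15.0
```

```bash
python3 - <<'E'
from h import *
s=monitor.observe();print(s["tool_pos"].round(4),s["tool_rot"].round(3),s["contact_force"])
E
```

```text
[ 0.5969 -0.0736  0.083 ] [-3.141e+00  1.000e-03  3.050e-01] [ 0.16276671 -0.04062939 -0.91893526]
```

{"api": "move_arm", "payload": {
  "rows": [
    [0, 0, -10, 0, 0.4],
    [0, 0, -5, 0, 0.4],
    [0, 0, -3, 0, 0.4],
    [0, 0, -3, 0, 0.4],
    [0, 0, 0, 0, 0.4],
    [0, 0, 0, 0, 0.4]
  ]
}}

```text
time: 10.55
tool_pos: [0.5973, -0.0723, 0.0625]
tool_rot: [3.141, -0.001, 0.307]
contact_force: [-0.2, -0.1, 3.2]
opening: 0.0394
grip_force: 15.0
```

{"api": "move_arm", "payload": {
  "rows": [
    [0, 0, 0, 0, -0.2],
    [0, 0, 0, 0, -0.2],
    [0, 0, 0, 0, -0.2],
    [0, 0, 40, 0, -0.2],
    [0, 0, 45, 0, -0.2],
    [-10, 0, 30, 0.14, 0],
    [-10, 10, 0, 0.14, 0.5],
    [-10, 10, 0, 0.14, 1],
    [-10, 10, 0, 0.14, 1],
    [-10, 10, 0, 0.14, 1],
    [-10, 10, 0, 0.14, 1],
    [-8, 10, 0, 0.14, 1]
  ]
}}

```text
time: 11.75
tool_pos: [0.5283, -0.0118, 0.1769]
tool_rot: [-3.141, 0.0, 1.293]
contact_force: [0.4, 0.3, -0.5]
opening: 0.0038
grip_force: 0.0
```

{"api": "move_arm", "payload": {
  "rows": [
    [0, 0, 0, 0.127, 1],
    [0, 0, 0, 0, 1],
    [0, 0, 0, 0, 1]
  ]
}}

```text
time: 12.05
tool_pos: [0.5291, -0.0123, 0.1769]
tool_rot: [3.141, 0.0, 1.41]
contact_force: [0.3, 0.1, -0.3]
opening: 0.0005
grip_force: 0.0
```

```bash
python3 - <<'E'
from h import *
C,im=shot("wrist","w7");s=monitor.observe();print(s["tool_pos"].round(4),s["tool_rot"].round(3),s["opening"])
C,im=shot("top","top2")
E
python3 - <<'E'
import cv2,numpy as np
a=cv2.imread("pics/w7.png");b=cv2.imread("pics/top2.png")[180:340,240:500];b=cv2.resize(b,(0,0),fx=1.5,fy=1.5)
o=np.zeros((600,640,3),np.uint8);o[:360]=a[:360];o[360:,:390]=b;cv2.imwrite("pics/m1.png",o)
E
```

```text
[ 0.5291 -0.0124  0.1769] [3.141 0.    1.411] 0.0006497097591824254
```

View pics/m1.png

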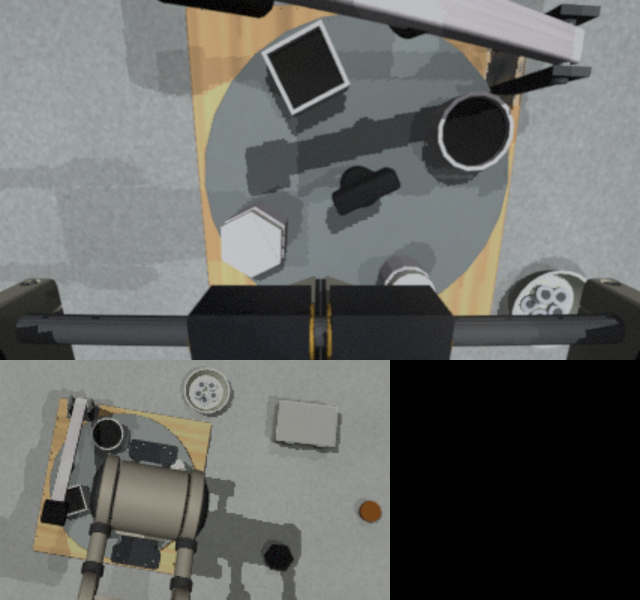

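Both lids are on their cups: hex at (253,242), and small at (410,275), partly hidden. The bar knob at (365,190) is in line with the round cup. The press arm is along the top, clear of the gripper. Next I'm lowering the closed fingers beside the bar's near-left end and pushing it clockwise.

{"api": "move_arm", "payload": {
  "rows": [
    [7, -7, -40, 0, 1],
    [0, 0, -40, 0, 1],
    [0, 0, -25, 0, 1],
    [0, 0, 0, 0, 1],
    [0.8, 5, 0, 0, 1],
    [0.8, 5, 0, 0, 1],
    [0.8, 5, 0, 0, 1],
    [0.8, 5, 0, 0, 1],
    [0.6, 4, 0, 0, 1],
    [0.6, 4, 0, 0, 1],
    [0, 0, 0, 0, 1]
  ]
}}

```text
time: 13.25
tool_pos: [0.5397, 0.0085, 0.0728]
tool_rot: [-3.141, 0.001, 1.414]
contact_force: [-2.6, -1.7, 0.4]
opening: 0.0002
grip_force: 1.8
```

```bash
cat >> h.py <<'E'
def cups(C,im):
    # round cup rim: bright/dark interior blobs -> print dark-interior centroid on rim plane near expected radius
    A=np.array([.5678,.0215]);g=im.max(2)
    m=((g<75)*255).astype(np.uint8)
    for c in cv2.findContours(m,cv2.RETR_EXTERNAL,cv2.CHAIN_APPROX_NONE)[0]:
        a=cv2.contourArea(c)
        if a<300: continue
        M=cv2.moments(c);uv=(M['m10']/M['m00'],M['m01']/M['m00']);p=onz(C,uv,.056);d=p-A
        if .08<np.hypot(*d)<.125: print("dark",np.round(uv),"area",a,"r",np.hypot(*d).round(4),"ang",np.arctan2(d[1],d[0]).round(3))
    m=((im.min(2)>140)*255).astype(np.uint8)
    for c in cv2.findContours(m,cv2.RETR_EXTERNAL,cv2.CHAIN_APPROX_NONE)[0]:
        if cv2.contourArea(cv2.convexHull(c))<700: continue
        P=np.array([onz(C,p[0],.056) for p in cv2.convexHull(c)]).astype(np.float32)*1e3
        M=cv2.moments(P);d=np.array([M['m10'],M['m01']])/M['m00']/1e3-A
        if .08<np.hypot(*d)<.125: print("rim",c[:,0].mean(0).round(),"r",np.hypot(*d).round(4),"ang",np.arctan2(d[1],d[0]).round(3),"rect",np.round(cv2.minAreaRect(P)[1],1))
E
python3 - <<'E'
from h import *
C,im=shot("wrist","w8");s=monitor.observe();print(s["tool_pos"].round(4),s["tool_rot"].round(3),s["contact_force"].round(1))
cups(C,im)
E
```

```text
[0.5399 0.0086 0.0727] [-3.142e+00  1.000e-03  1.414e+00] [-4.  -4.7  1.5]
dark [547. 257.] area 5971.5 r 0.0985 ang -0.179
dark [388.  47.] area 8579.0 r 0.1003 ang 1.361
rim [586. 215.] r 0.1148 ang -0.051 rect [ 83.  110.6]
rim [388.  65.] r 0.0979 ang 1.356 rect [46.5 50.7]
```

View pics/w8.png

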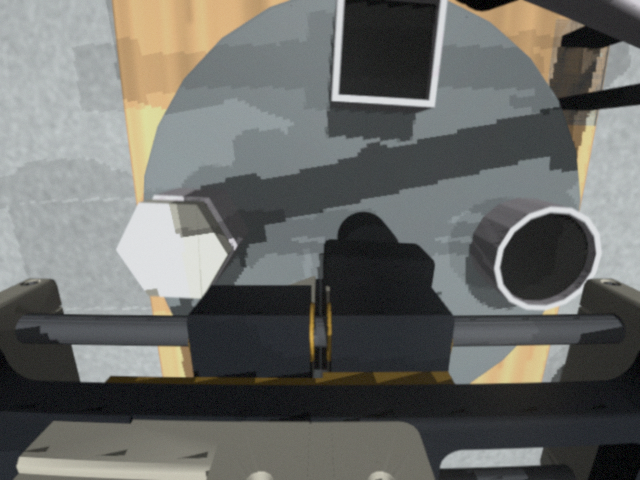

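The bar is now in line with the station's x axis: square cup at (388,47), round cup at (547,257), hex lid at (178,248). The push works and the lids are still in place, so I'm continuing.

{"api": "move_arm", "payload": {
  "rows": [
    [-0.5, 3, 0, 0, 1],
    [-0.5, 3, 0, 0, 1],
    [-0.5, 3, 0, 0, 1],
    [-0.5, 2, 0, 0, 1],
    [-0.5, 2, 0, 0, 1],
    [0, 0, 0, 0, 1]
  ]
}}

```text
time: 13.9
tool_pos: [0.5381, 0.0212, 0.0726]
tool_rot: [3.14, 0.001, 1.413]
contact_force: [-2.2, -4.5, 0.7]
opening: 0.0002
grip_force: 1.6
```

```bash
python3 - <<'E'
from h import *
C,im=shot("wrist","w9");s=monitor.observe();print(s["tool_pos"].round(4),s["tool_rot"].round(3),s["contact_force"].round(1))
cups(C,im)
E
```

```text
[0.5381 0.0214 0.0725] [3.140e+00 1.000e-03 1.414e+00] [-2.  -3.5  0.6]
dark [534. 158.] area 6575.5 r 0.1004 ang 0.518
rim [491. 361.] r 0.0941 ang -0.823 rect [10.1 39.8]
rim [582. 213.] r 0.1146 ang 0.096 rect [81.3 97. ]
rim [251. 114.] r 0.1039 ang 2.066 rect [57.1 55.4]
```

{"api": "move_arm", "payload": {
  "rows": [
    [1, 3, 0, 0, 1],
    [2, 2, 0, 0, 1],
    [2, 1.5, 0, 0, 1],
    [2, 0, 0, 0, 1],
    [0, 0, 0, 0, 1],
    [0, 0, 0, 0, 1]
  ]
}}

```text
time: 14.55
tool_pos: [0.5439, 0.0287, 0.0722]
tool_rot: [-3.14, 0.0, 1.414]
contact_force: [-5.0, -2.5, 3.3]
opening: 0.0004
grip_force: 2.5
```

```bash
python3 - <<'E'
from h import *
C,im=shot("wrist","w10");s=monitor.observe();print(s["tool_pos"].round(4),s["tool_rot"].round(3),s["contact_force"].round(1))
cups(C,im)
E
```

```text
[0.5439 0.0287 0.0722] [-3.14   0.     1.414] [-4.9 -2.3  2.9]
rim [575. 241.] r 0.1177 ang 0.06 rect [83.5 93.2]
rim [367. 103.] r 0.0949 ang 1.437 rect [37.2 57.7]
```

View pics/w10.png

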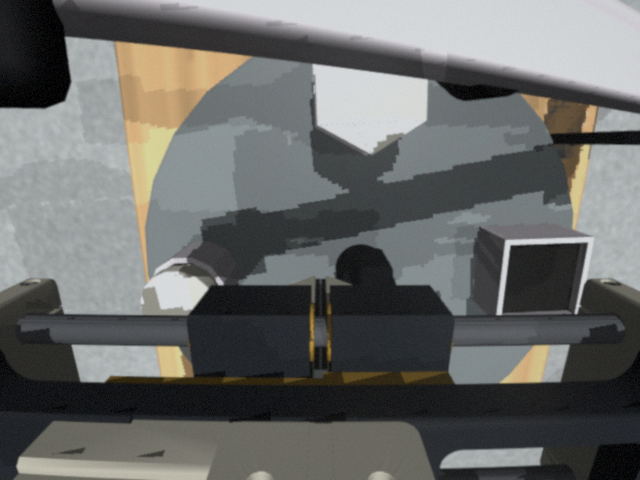

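The hex lid is now under the press arm: its inner corner is at (370,153) and its sides are at x=315 and x=428. The square cup is at (543,275) and the knob at (362,265). Checking the angle numerically.

```bash
python3 - <<'E'
from h import *
C=cam("wrist");A=np.array([.5678,.0215])
def a(uv,z):
    d=onz(C,uv,z)-A;return (onz(C,uv,z).round(4),np.hypot(*d).round(4),np.arctan2(d[1],d[0]).round(3))
print("corner",a((370,153),.073))
for x in(315,428):
    p,q=onz(C,(x,75),.073),onz(C,(x,125),.073);d=p-q;print(p.round(4),np.arctan2(d[1],d[0]))
# station yaw & arm : plate left/right edges at z=.01
for e in [((117,45),(146,235)),]:
    p,q=onz(C,e[0],.01),onz(C,e[1],.01);d=p-q;print("left edge",np.arctan2(d[1],d[0]).round(3),p)
# top image plate edges: fit lines
im=cv2.imread("pics/top0.png")[:,:,::-1];hsv=cv2.cvtColor(im,cv2.COLOR_RGB2HSV)
m=((hsv[:,:,1]>60)&(hsv[:,:,0]>8)&(hsv[:,:,0]<30)&(hsv[:,:,2]>100)).astype(np.uint8);m[:195]=0;m[330:]=0;m[:,:255]=0;m[:,390:]=0
Ct=cam("top");pts=np.argwhere(m)[:,::-1].astype(np.float32)
P=np.array([onz(Ct,p,.01) for p in pts]).astype(np.float32)*1e3
print("plate",cv2.minAreaRect(P))
E
```

```text
corner (array([0.5763, 0.0942]), np.float64(0.0732), np.float64(1.455))
[0.5572 0.1299] 1.410655660774013
[0.6047 0.1227] 1.4885459754190848
left edge 1.439 [0.44479346 0.17793934]
plate ((568.1500244140625, 24.235031127929688), (298.9626770019531, 299.1122131347656), 80.78701782226562)
```

{"api": "move_arm", "payload": {
  "rows": [
    [0.4, 0, 0, 0, 1],
    [0.4, 0, 0, 0, 1],
    [0, 0, 0, 0, 1],
    [0, 0, 0, 0, 1]
  ]
}}

```text
time: 15.0
tool_pos: [0.5439, 0.0287, 0.0721]
tool_rot: [-3.138, 0.001, 1.414]
contact_force: [-7.5, -3.0, 4.8]
opening: 0.0004
grip_force: 3.8
```

```bash
cat >> h.py <<'E'
def lidsides(C,im,z,rows,x0,x1,thr=150):
    A=np.array([.5678,.0215]);L=[];R=[]
    for r in rows:
        w=np.where(im[r,x0:x1].min(1)>thr)[0]+x0
        if len(w)>20: L.append(onz(C,(w[0]-.5,r),z));R.append(onz(C,(w[-1]+.5,r),z))
    L,R=np.array(L),np.array(R)
    for S in(L,R):
        d=S[0]-S[-1];print("side ang",np.arctan2(d[1],d[0]).round(3),S.mean(0).round(4))
    m=(L+R).mean(0)/2-A;print("mid",np.arctan2(m[1],m[0]).round(3),"width",np.hypot(*(R-L).T).mean().round(4))
E
python3 - <<'E'
from h import *
C=cam("wrist");im=cv2.imread("pics/w10.png")[:,:,::-1]
lidsides(C,im,.073,range(80,120,4),250,500)
C,im=shot("wrist","w11");lidsides(C,im,.073,range(80,120,4),250,500)
E
```

```text
side ang 1.47 [0.5558 0.1208]
side ang 1.458 [0.6035 0.1135]
mid 1.447 width 0.0483
side ang 1.47 [0.5558 0.1208]
side ang 1.458 [0.6036 0.1135]
mid 1.447 width 0.0484
```

{"api": "move_arm", "payload": {
  "rows": [
    [-1.5, 0, 0, 0, 1],
    [1.3, 8, 0, 0, 1],
    [1, 0, 0, 0, 1],
    [0.7, -0.1, 0, 0, 1],
    [0.4, 0, 0, 0, 1],
    [0, 0, 0, 0, 1]
  ]
}}

```text
time: 15.65
tool_pos: [0.5455, 0.0377, 0.0719]
tool_rot: [-3.137, -0.001, 1.415]
contact_force: [-9.2, 1.5, 6.4]
opening: 0.0007
grip_force: 5.1
```

```bash
python3 - <<'E'
from h import *
C,im=shot("wrist","w12");s=monitor.observe();print(s["tool_pos"].round(4),s["contact_force"].round(1))
c=int(proj(C,np.array([.576,.094,.073]))[1]);print(c)
lidsides(C,im,.073,range(max(c-70,60),c-30,4),250,520)
E
```

```text
[0.5455 0.0377 0.0719] [-9.2  2.   5.9]
174
side ang 2.037 [0.5689 0.1179]
side ang 0.238 [0.6211 0.1101]
mid 1.285 width 0.0528
```

```bash
python3 - <<'E'
from h import *
C=cam("wrist");A=np.array([.5678,.0215]);im=cv2.imread("pics/w12.png")[:,:,::-1]
for r in range(90,190,10):
    w=np.where(im[r,250:560].min(1)>150)[0]+250
    if len(w): print(r,w[0],w[-1],len(w),onz(C,(w[0]-.5,r),.073).round(4),onz(C,(w[-1]+.5,r),.073).round(4))
E
```

```text
90 250 559 310 [0.5302 0.1375] [0.6631 0.1177]
100 250 559 308 [0.5293 0.1335] [0.6631 0.1136]
110 380 559 180 [0.5842 0.1207] [0.6631 0.1094]
120 509 559 51 [0.6401 0.1083] [0.6632 0.1051]
130 323 431 109 [0.5585 0.1162] [0.6059 0.109 ]
140 321 431 110 [0.557  0.1122] [0.6056 0.1047]
150 333 420 88 [0.5616 0.1071] [0.6004 0.1012]
160 350 385 36 [0.5685 0.1016] [0.5844 0.0992]
170 367 372 6 [0.5754 0.0961] [0.5781 0.0957]
```

The hex cup's centre now bears 1.415 rad against a target of 1.410, which is within about 0.5 mm. I'm backing off, rising, and moving over the paddle.

{"api": "move_arm", "payload": {
  "rows": [
    [-6, 0, 0, 0, 1],
    [-1, 0, 20, 0, 1],
    [0, 0, 45, 0, 1],
    [0, 0, 45, 0, 1],
    [0, 0, 45, 0, 1],
    [0, 0, 13, 0, 1],
    [-6, 30, 0, 0, 1],
    [-6, 31, 0, 0, 1],
    [-6, 31, 0, 0, 1],
    [0, 0, 0, 0, 1],
    [0, 0, 0, 0, 1]
  ]
}}

```text
time: 16.8
tool_pos: [0.5228, 0.1291, 0.2402]
tool_rot: [3.14, -0.0, 1.416]
contact_force: [0.2, -0.6, 0.2]
opening: 0.0002
grip_force: 0.0
```

```bash
python3 - <<'E'
from h import *
s=monitor.observe();print(s["tool_pos"].round(4),s["tool_rot"].round(3),s["contact_force"].round(1))
C,im=shot("wrist","w13")
print(proj(C,np.array([.5181,.1309,.208])))
C,im=shot("scene","s13");print(proj(C,np.array([.5181,.1309,.208])))
m=np.zeros((480,640,3),np.uint8)
a=cv2.imread("pics/s13.png")[120:330,220:480];cv2.imwrite("pics/s13c.png",cv2.resize(a,None,fx=2.5,fy=2.5))
E
```

```text
[0.5228 0.1291 0.2402] [ 3.14  -0.     1.416] [ 0.2 -0.6  0.2]
[312.58395153 271.34434022]
[337.10717631 179.7150677 ]
```

View pics/s13c.png

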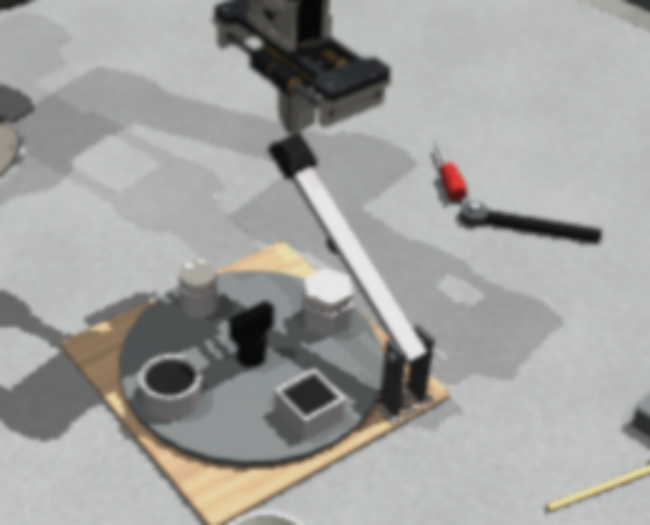

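The scene crop shows the fingers right above the paddle at crop (293,155). The hex lid is under the pad at (328,288) and the small lid is on its cup at (198,275). Pressing along the arc now.

{"api": "move_arm", "payload": {
  "rows": [
    [0, 2, -25, 0, 1],
    [-2, 0, -7, 0, 1],
    [-5, 1, -10, 0, 1],
    [-5, 1, -10, 0, 1],
    [-4, 0.5, -11, 0, 1],
    [-4, 0.5, -11, 0, 1],
    [-3, 0.5, -11, 0, 1],
    [-3, 0.5, -11, 0, 1],
    [-2, 0.4, -11, 0, 1],
    [-2, 0.4, -11, 0, 1],
    [0, 0, 0, 0, 1]
  ]
}}

```text
time: 18.0
tool_pos: [0.4914, 0.1347, 0.1213]
tool_rot: [-3.14, 0.001, 1.414]
contact_force: [-2.4, -1.9, 6.5]
opening: 0.0003
grip_force: 3.2
```

{"api": "move_arm", "payload": {
  "rows": [
    [-1, 0, -5, 0, 1],
    [-0.5, 0, -5, 0, 1],
    [-0.5, 0, -4, 0, 1],
    [0, 0, -3, 0, 1],
    [0, 0, -3, 0, 1],
    [0, 0, -2, 0, 1],
    [0, 0, -1, 0, 1],
    [0, 0, 0, 0, 1],
    [0, 0, 0, 0, 1]
  ]
}}

```text
time: 18.9
tool_pos: [0.4896, 0.1351, 0.1003]
tool_rot: [-3.141, -0.0, 1.414]
contact_force: [-6.4, -0.5, 14.1]
opening: 0.0005
grip_force: 6.8
```

{"api": "move_arm", "payload": {
  "rows": [
    [0, 0, -1, 0, 1],
    [0, 0, -1, 0, 1],
    [0, 0, -1, 0, 1],
    [0, 0, 0, 0, 1],
    [0, 0, 0, 0, 1]
  ]
}}

```text
time: 19.4
tool_pos: [0.4896, 0.1351, 0.0989]
tool_rot: [3.142, -0.0, 1.414]
contact_force: [-11.1, -1.7, 28.3]
opening: 0.0006
grip_force: 14.2
```

{"api": "move_arm", "payload": {
  "rows": [
    [0, 0, -1, 0, 1],
    [0, 0, -1, 0, 1],
    [0, 0, 0, 0, 1],
    [0, 0, 0, 0, 1],
    [0, 0, 0, 0, 1]
  ]
}}

```text
time: 19.9
tool_pos: [0.4896, 0.1351, 0.0983]
tool_rot: [3.141, -0.0, 1.414]
contact_force: [-15.4, -1.9, 41.1]
opening: 0.0006
grip_force: 20.4
```

The lid has bottomed out: the paddle is at 98.6 mm and the force is rising steeply. Easing the arm back up slowly along the arc.

{"api": "move_arm", "payload": {
  "rows": [
    [0, 0, 2, 0, 1],
    [0, 0, 2, 0, 1],
    [0, 0, 2, 0, 1],
    [0.2, 0, 3, 0, 1],
    [0.3, 0, 4, 0, 1],
    [0.4, 0, 4, 0, 1],
    [0.5, 0, 4, 0, 1],
    [0.6, -0.1, 4, 0, 1],
    [0.6, -0.1, 4, 0, 1],
    [0.7, -0.2, 4, 0, 1],
    [0.8, -0.2, 4, 0, 1],
    [0.8, -0.2, 4, 0, 1]
  ]
}}

```text
time: 21.1
tool_pos: [0.4946, 0.1343, 0.1357]
tool_rot: [-3.14, -0.0, 1.414]
contact_force: [-3.1, 0.3, 7.2]
opening: 0.0007
grip_force: 2.9
```

{"api": "move_arm", "payload": {
  "rows": [
    [0.9, -0.2, 4, 0, 1],
    [1, -0.2, 4, 0, 1],
    [1.1, -0.2, 4, 0, 1],
    [1.1, -0.2, 4, 0, 1],
    [1.2, -0.2, 4, 0, 1],
    [1.3, -0.2, 4, 0, 1],
    [1.4, -0.2, 4, 0, 1],
    [1.5, -0.2, 4, 0, 1],
    [1.5, -0.2, 4, 0, 1],
    [1.6, -0.2, 4, 0, 1],
    [1.7, -0.2, 4, 0, 1],
    [1.8, -0.3, 4, 0, 1]
  ]
}}

```text
time: 22.3
tool_pos: [0.5115, 0.1317, 0.1839]
tool_rot: [3.141, -0.0, 1.414]
contact_force: [-1.2, 0.3, 5.3]
opening: 0.0002
grip_force: 1.9
```

{"api": "move_arm", "payload": {
  "rows": [
    [1.6, -0.3, 3, 0, 1],
    [1.6, -0.3, 3, 0, 1],
    [1.6, -0.3, 3, 0, 1],
    [1.6, -0.3, 3, 0, 1],
    [1.6, -0.3, 3, 0, 1],
    [1.6, -0.3, 3, 0, 1],
    [1.4, -0.3, 3, 0, 1],
    [1, 0, 3, 0, 1],
    [0, 0, 3, 0, 1],
    [0, 0, 3, 0, 1],
    [0, 0, 3, 0, 1],
    [0, 0, 3, 0, 1]
  ]
}}

```text
time: 23.5
tool_pos: [0.5233, 0.1295, 0.219]
tool_rot: [-3.141, 0.0, 1.414]
contact_force: [-0.3, 0.7, -0.0]
opening: 0.0002
grip_force: 0.0
```

Arm fully raised and fingers free. Now to the knob's other end for the next quarter turn.

{"api": "move_arm", "payload": {
  "rows": [
    [0, 0, 20, 0, 1],
    [18, -35, 0, 0, 1],
    [18, -35, 0, 0, 1],
    [18, -35, 0, 0, 1],
    [18, -34, 0, 0, 1],
    [0, 0, -45, 0, 1],
    [0, 0, -45, 0, 1],
    [0, 0, -45, 0, 1],
    [0, 0, -31, 0, 1],
    [0, 0, 0, 0, 1]
  ]
}}

```text
time: 24.5
tool_pos: [0.5922, -0.0091, 0.0684]
tool_rot: [-3.132, 0.0, 1.414]
contact_force: [0.8, 1.1, 0.2]
opening: 0.0005
grip_force: 0.0
```

```bash
python3 - <<'E'
from h import *
s=monitor.observe();print(s["tool_pos"].round(4),s["tool_rot"].round(3),s["contact_force"].round(1))
C,im=shot("scene","s14")
C,im=shot("wrist","w14")
a=cv2.imread("pics/s14.png")[120:330,220:480];b=cv2.imread("pics/w14.png")[:300]
o=np.zeros((575,700,3),np.uint8);o[:273,:338]=cv2.resize(a,None,fx=1.3,fy=1.3);o[275:,:640]=b;cv2.imwrite("pics/m14.png",o)
E
```

```text
[ 0.5922 -0.0091  0.0684] [-3.132  0.     1.414] [0.8 1.1 0.2]
```

View pics/m14.png

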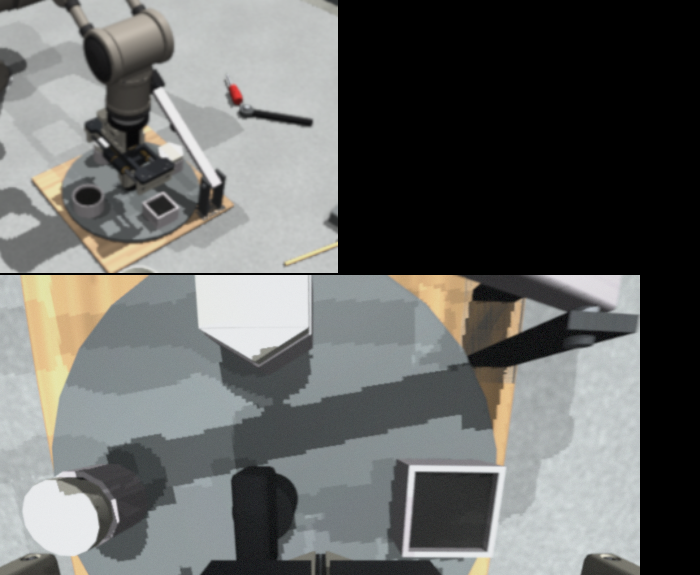

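The knob bar is along the station's y at (255,510), with the closed fingers to its right. The small lid sits on its cup at (65,515), and the hex lid is at (255,315).

{"api": "move_arm", "payload": {
  "rows": [
    [-4, 0.5, 2, 0, 1],
    [-3, 0.3, 0, 0, 1],
    [-3, 0, 0, 0, 1],
    [-3, 0, 0, 0, 1],
    [-4, 0, 0, 0, 1],
    [-3, 1, 0, 0, 1],
    [-3, 1, 0, 0, 1],
    [-3, 1, 0, 0, 1],
    [-2, 0.8, 0, 0, 1],
    [0, 0, 0, 0, 1]
  ]
}}

```text
time: 25.6
tool_pos: [0.57, -0.0059, 0.0775]
tool_rot: [3.134, 0.001, 1.414]
contact_force: [3.9, -2.1, 5.3]
opening: 0.0008
grip_force: 3.0
```

```bash
python3 - <<'E'
from h import *
C,im=shot("wrist","w15");s=monitor.observe();print(s["tool_pos"].round(4),s["contact_force"].round(1))
cups(C,im)
E
```

```text
[ 0.5697 -0.0058  0.0774] [ 3.6 -2.1  6.3]
dark [340. 366.] area 96630.5 r 0.0855 ang -1.51
rim [472. 128.] r 0.0993 ang 0.419 rect [51.1 28.6]
rim [174.  81.] r 0.1047 ang 2.126 rect [47.5 42.9]
```

{"api": "move_arm", "payload": {
  "rows": [
    [-3, 1, 0, 0, 1],
    [-3, 2, 0, 0, 1],
    [-2, 2, 0, 0, 1],
    [-1, 2, 0, 0, 1],
    [-1, 2, 0, 0, 1],
    [0, 1, 0, 0, 1],
    [0, 0, 0, 0, 1],
    [0, 0, 0, 0, 1]
  ]
}}

```text
time: 26.45
tool_pos: [0.5578, 0.0044, 0.0757]
tool_rot: [3.14, 0.001, 1.414]
contact_force: [0.9, -5.2, 3.8]
opening: 0.0003
grip_force: 2.6
```

```bash
cat >> h.py <<'E'
def rowsmid(C,im,z,x0,x1,rows,thr=150):
    A=np.array([.5678,.0215])
    for r in rows:
        w=np.where(im[r,x0:x1].min(1)>thr)[0]+x0
        if len(w):
            L,R=onz(C,(w[0]-.5,r),z),onz(C,(w[-1]+.5,r),z);m=(L+R)/2-A
            print(r,w[0],w[-1],len(w),"width",np.hypot(*(R-L)).round(4),"r",np.hypot(*m).round(4),"ang",np.arctan2(m[1],m[0]).round(3))
E
python3 - <<'E'
from h import *
C,im=shot("wrist","w16");s=monitor.observe();print(s["tool_pos"].round(4),s["contact_force"].round(1))
cups(C,im)
u=proj(C,np.array([.5838,.12,.073])).astype(int);print(u)
rowsmid(C,im,.073,max(u[0]-110,0),u[0]+110,range(max(u[1]-20,0),u[1]+90,8))
E
```

```text
[0.5578 0.0044 0.0756] [ 0.2 -6.   1.8]
dark [155. 249.] area 6209.0 r 0.0984 ang 2.981
dark [311.  93.] area 690.0 r 0.0803 ang 1.564
rim [532. 233.] r 0.1145 ang -0.076 rect [144.1 117.3]
rim [367.  30.] r 0.1031 ang 1.324 rect [37.3 84.7]
rim [117. 166.] r 0.1243 ang 2.675 rect [166.4 145.2]
[339  35]
15 290 373 84 width 0.0352 r 0.1079 ang 1.441
23 287 441 106 width 0.0654 r 0.1055 ang 1.31
31 286 441 112 width 0.0661 r 0.1025 ang 1.309
39 286 440 110 width 0.066 r 0.0994 ang 1.307
47 286 377 92 width 0.0392 r 0.0955 ang 1.443
55 289 375 87 width 0.0373 r 0.0924 ang 1.442
63 293 373 81 width 0.0349 r 0.0892 ang 1.438
71 299 364 66 width 0.0285 r 0.086 ang 1.446
79 306 356 51 width 0.0222 r 0.0827 ang 1.449
103 229 230 2 width 0.0009 r 0.0872 ang 1.993
111 229 252 20 width 0.0107 r 0.0818 ang 1.968
119 229 275 47 width 0.021 r 0.0763 ang 1.936
```

{"api": "move_arm", "payload": {
  "rows": [
    [0, 0.5, 0, 0, 1],
    [0, 0.5, 0, 0, 1],
    [0, 0, 0, 0, 1],
    [0, 0, 0, 0, 1]
  ]
}}

```text
time: 26.9
tool_pos: [0.5576, 0.0049, 0.0756]
tool_rot: [3.14, 0.002, 1.414]
contact_force: [0.7, -7.0, 5.0]
opening: 0.0005
grip_force: 3.8
```

```bash
python3 - <<'E'
from h import *
C,im=shot("wrist","w17");s=monitor.observe();print(s["tool_pos"].round(4),s["contact_force"].round(1))
rowsmid(C,im,.073,240,420,range(45,90,10))
E
```

```text
[0.5577 0.0049 0.0757] [ 0.5 -7.7  4.5]
45 292 383 92 width 0.0391 r 0.0966 ang 1.419
55 296 380 85 width 0.0364 r 0.0927 ang 1.417
65 300 378 79 width 0.034 r 0.0887 ang 1.412
75 308 367 60 width 0.026 r 0.0847 ang 1.419
85 324 351 28 width 0.0122 r 0.0806 ang 1.418
```

The small cup bears 1.417 against a target of 1.410, so it's good. On to the paddle.

{"api": "move_arm", "payload": {
  "rows": [
    [-1, -6, 0, 0, 1],
    [0, 0, 20, 0, 1],
    [0, 0, 48, 0, 1],
    [0, 0, 48, 0, 1],
    [0, 0, 48, 0, 1],
    [-11, 43, 0, 0, 1],
    [-11, 43, 0, 0, 1],
    [-11, 43, 0, 0, 1],
    [0, 0, 0, 0, 1],
    [0, 0, 0, 0, 1]
  ]
}}

```text
time: 27.95
tool_pos: [0.5227, 0.1301, 0.2387]
tool_rot: [-3.141, 0.0, 1.416]
contact_force: [-1.3, -0.3, 0.8]
opening: 0.0002
grip_force: 0.0
```

{"api": "move_arm", "payload": {
  "rows": [
    [0, 1, -24, 0, 1],
    [-2, 0, -7, 0, 1],
    [-5, 1, -10, 0, 1],
    [-5, 1, -10, 0, 1],
    [-4, 0.5, -11, 0, 1],
    [-4, 0.5, -11, 0, 1],
    [-3, 0.5, -11, 0, 1],
    [-3, 0.5, -11, 0, 1],
    [-2, 0.4, -11, 0, 1],
    [-2, 0.4, -11, 0, 1],
    [0, 0, 0, 0, 1]
  ]
}}

```text
time: 29.05
tool_pos: [0.4924, 0.1346, 0.1212]
tool_rot: [-3.14, 0.001, 1.414]
contact_force: [-4.2, -0.9, 6.7]
opening: 0.0003
grip_force: 3.2
```

{"api": "move_arm", "payload": {
  "rows": [
    [-1, 0, -5, 0, 1],
    [-0.5, 0, -5, 0, 1],
    [-0.5, 0, -4, 0, 1],
    [0, 0, -3, 0, 1],
    [0, 0, -3, 0, 1],
    [0, 0, -2, 0, 1],
    [0, 0, -2, 0, 1],
    [0, 0, -1, 0, 1],
    [0, 0, 0, 0, 1],
    [0, 0, 0, 0, 1]
  ]
}}

```text
time: 30.05
tool_pos: [0.4905, 0.1349, 0.0983]
tool_rot: [-3.14, -0.0, 1.414]
contact_force: [-7.1, 0.5, 14.5]
opening: 0.0003
grip_force: 7.4
```

{"api": "move_arm", "payload": {
  "rows": [
    [0, 0, -1, 0, 1],
    [0, 0, -1, 0, 1],
    [0, 0, -0.5, 0, 1],
    [0, 0, 0, 0, 1],
    [0, 0, 0, 0, 1]
  ]
}}

```text
time: 30.55
tool_pos: [0.4905, 0.1349, 0.0975]
tool_rot: [-3.141, -0.0, 1.414]
contact_force: [-11.4, -2.2, 29.5]
opening: 0.0005
grip_force: 14.7
```

Bottomed out again at 97.5 mm with about 30 N. Easing up.

{"api": "move_arm", "payload": {
  "rows": [
    [0, 0, 1.5, 0, 1],
    [0, 0, 1.5, 0, 1],
    [0, 0, 2, 0, 1],
    [0.2, 0, 3, 0, 1],
    [0.3, 0, 4, 0, 1],
    [0.4, 0, 4, 0, 1],
    [0.5, 0, 4, 0, 1],
    [0.6, -0.1, 4, 0, 1],
    [0.6, -0.1, 4, 0, 1],
    [0.7, -0.2, 4, 0, 1],
    [0.8, -0.2, 4, 0, 1],
    [0.8, -0.2, 4, 0, 1]
  ]
}}

```text
time: 31.75
tool_pos: [0.4956, 0.1342, 0.1352]
tool_rot: [-3.14, -0.0, 1.413]
contact_force: [-3.3, 0.5, 6.2]
opening: 0.0007
grip_force: 2.9
```

{"api": "move_arm", "payload": {
  "rows": [
    [0.9, -0.2, 4, 0, 1],
    [1, -0.2, 4, 0, 1],
    [1.1, -0.2, 4, 0, 1],
    [1.1, -0.2, 4, 0, 1],
    [1.2, -0.2, 4, 0, 1],
    [1.3, -0.2, 4, 0, 1],
    [1.4, -0.2, 4, 0, 1],
    [1.5, -0.2, 4, 0, 1],
    [1.5, -0.2, 4, 0, 1],
    [1.6, -0.2, 4, 0, 1],
    [1.7, -0.2, 4, 0, 1],
    [1.8, -0.3, 4, 0, 1]
  ]
}}

```text
time: 32.95
tool_pos: [0.5124, 0.1316, 0.1833]
tool_rot: [3.141, -0.0, 1.413]
contact_force: [-1.6, -0.9, 4.7]
opening: 0.0005
grip_force: 2.0
```

{"api": "move_arm", "payload": {
  "rows": [
    [1.6, -0.3, 3, 0, 1],
    [1.6, -0.3, 3, 0, 1],
    [1.6, -0.3, 3, 0, 1],
    [1.6, -0.3, 3, 0, 1],
    [1.6, -0.3, 3, 0, 1],
    [1.6, -0.3, 3, 0, 1],
    [1.4, -0.3, 3, 0, 1],
    [1, 0, 3, 0, 1],
    [0, 0, 3, 0, 1],
    [0, 0, 3, 0, 1],
    [0, 0, 3, 0, 1],
    [0, 0, 3, 0, 1]
  ]
}}

```text
time: 34.15
tool_pos: [0.5243, 0.1295, 0.2184]
tool_rot: [-3.141, 0.0, 1.414]
contact_force: [0.2, 0.2, -0.3]
opening: 0.0008
grip_force: 0.0
```

{"api": "move_arm", "payload": {
  "rows": [
    [0, 0, 15, 0, 1],
    [0, -10, 20, 0, 1],
    [0, -40, 20, 0, 1],
    [0, -45, 0, 0, 1],
    [0, -45, 0, 0, 1],
    [0, -45, 0, 0, 1],
    [-10, -45, 0, 0, 1],
    [-10, -45, 0, 0, 1],
    [-10, -45, 0, 0, 1],
    [0, -45, 0, 0, 1],
    [0, -30, 0, 0, 1],
    [0, 0, 0, 0, 1]
  ]
}}

```text
time: 35.35
tool_pos: [0.4938, -0.2692, 0.2729]
tool_rot: [-3.141, 0.001, 1.409]
contact_force: [0.3, 0.5, 0.3]
opening: 0.0006
grip_force: 0.0
```

```bash
python3 - <<'E'
from h import *
s=monitor.observe();print(s["tool_pos"].round(4),s["contact_force"].round(1),s["time"])
shot("scene","s18");shot("top","t18")
a=cv2.imread("pics/s18.png")[150:330,230:430];b=cv2.imread("pics/t18.png")[180:360,240:500]
o=np.zeros((600,800,3),np.uint8);o[:,:400]=0
a=cv2.resize(a,None,fx=2.2,fy=2.2);b=cv2.resize(b,None,fx=1.3,fy=1.3)
o[:a.shape[0],:a.shape[1]]=a;o[:b.shape[0],445:445+b.shape[1]]=b
c=cv2.imread("pics/t18.png");c=cv2.resize(c,(354,265));o[240:505,445:799]=c;cv2.imwrite("pics/m18.png",o)
E
```

```text
[ 0.4938 -0.2692  0.2729] [0.3 0.5 0.3] 35.35
```

View pics/m18.png

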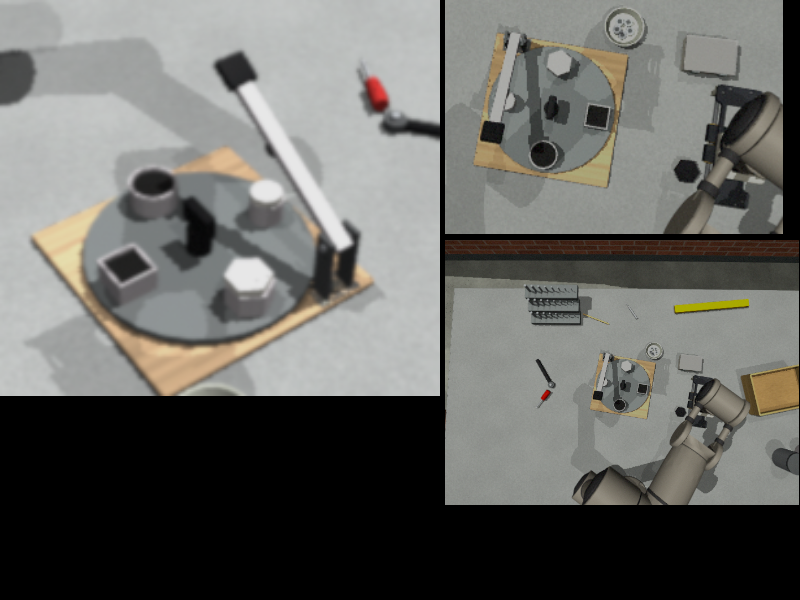

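The press arm is raised. Both lids sit low on their cups: small at (265,200) and hex at (248,275). The rest of the bench is undisturbed and there is no third lid. In both pressings the paddle bottomed at its level height of about 98–99 mm, which corresponds to a lid fully home.

```bash
python3 -c "
from cell import workorder;print(workorder.hand_in())"
```

```text
the job is handed in; nothing more can be done
None
```

I put the two loose lids (hex and small) on their cups, pressed both home with the press arm, eased it back up fully raised each time, and handed the job in at about 35 s; no verdict came back.

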